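# Gauge the gap of a band-saw guide head

## Task

Take the taper gauge (the wedge-shaped steel blade with the flat-sided wooden handle) out of the tool block and slide it tip first, straight down between the two upright plates of the band-saw guide head until it drags snugly on both plates: the sprung plate gives by 1 to 2 mm and the gauge takes roughly 8 N to push. Be gentle: never press 25 N or more on either plate, and leave the round-handled scraper in its slot. Finish while still holding the gauge by its handle, upright, at that depth: do not let go.

Things in the scene. Friction and masses are not known exactly. Their poses are not given: they have to be found in the camera images.
- gauge_handle (a point): Centre of the taper gauge's handle: a flat-sided dark wooden block 32 (its x) x 18 (its y) x 50 mm tall (z up, tip down). Below it a steel guard 40 x 26 x 5 mm, its underside 30 mm below this point, rests on the tool block; below the guard is the blade. Starts upright in either slot; lift it 100 mm straight up to clear it.
- gauge_tip (a point): Tip of the gauge's steel blade, 125 mm below the handle's centre. The blade is 95 mm long and 21 mm wide (x); its thickness (y) grows evenly from 2 mm at the tip to 11.5 mm at the guard, 0.1 mm for each mm of length. z points up the blade.
- gauge: The whole taper gauge, about 0.15 kg; origin at the tip, axes as for the handle.
- scraper_handle (a point): Centre of the scraper's round handle, 26 mm across: leave it in its slot.
- tool_block: Fixed wooden block 70 (x) x 170 (y) x 105 mm tall, origin under its centre, with two slots 26 x 17 mm at y = -45 and +45 mm. The gauge stands in one, the scraper in the other, their x axes along the block's.
- slot (a point): Between the tops of the two upright plates, 140 mm above the table. The plates, 56 mm long (x) and 75 mm tall, face each other across y. Set plate's face: y = +2.5 mm plus joint set_plate; sprung plate's: y = -2.5 mm minus joint sprung_plate. Flared lips 8 mm high above widen the mouth by 7 mm each side. The gauge's x goes along this x, either way round.
- guide_head: Guide head's fixed grey base, 110 (x) x 200 (y) mm, origin under its centre, axes as for the slot. On it a carriage with both plates floats along y by 6 mm each way on a very soft spring (0.15 N/mm), so the slot centres itself on the blade. Carriage cheeks at y = +-55 mm are 116 mm tall; its floor lies 102 mm below the slot point.
- set_plate (a joint): How far the locked plate (brass-headed screws behind it, at +y) is set back, 0 to 0.003 m, so the gap is 5 to 8 mm at rest. Differs at each start; does not move under gentle forces.
- sprung_plate (a joint): How far the sprung plate (coil springs behind it, at -y) has given way, in m: 0 at rest, 5 N for each mm.
Mind the look-alikes: they are no part of the job. Leave any green look-alike of the gauge alone. Leave any pink look-alike of the guide_head alone.

How it is judged:
On the way, in this order (a step that is already met when the one before it is completed fails the run):
1. the gauge is lifted out of the tool block in the fingers (height (world z) of gauge_tip above 0.11 m and contact force between the fingers and gauge above 4 N), for 0.1 s.
2. the gauge's tip has entered between the plates, in the fingers (z of gauge_tip in the frame of slot below -0.01 m and horizontal distance between gauge_tip and slot below 0.025 m and contact force between the fingers and gauge above 4 N), for 0.1 s.
At the end, for the whole second after the job is handed in: Fingers still hold the gauge (over 4 N), upright within 7 deg, square within 0.2 rad, still, tip 25 to 95 mm deep and within 18 mm of the slot along x; 2.5 to 18 N on each plate, sprung plate given 0.4 to 3 mm; fingers clear of the guide head; scraper within 25 mm of its start (contact force between the fingers and gauge above 4 N and contact force between gauge and set_plate between 2.5 and 18 N and contact force between gauge and sprung_plate between 2.5 and 18 N and value of joint sprung_plate between 0.0004 and 0.003 m and z of gauge_tip in the frame of slot between -0.095 and -0.025 m and x of gauge_tip in the frame of slot between -0.018 and 0.018 m and angle between gauge_tip's own z axis and vertical below 0.12 rad and angle between the x axis of gauge and the x axis of guide_head, either way round below 0.2 rad and linear speed of gauge below 0.01 m/s and contact force between the fingers and guide_head below 0.5 N and distance of scraper_handle from where it was at the start of the episode below 0.025 m); the arm keeps its last pose, push and grip.
It fails at once if the gauge or the fingers pressed on a plate with 25 N or more (contact force between any of gauge, the fingers and set_plate above 25 N or contact force between any of gauge, the fingers and sprung_plate above 25 N).
It fails at once if the scraper was taken from its slot or knocked over (distance of scraper_handle from where it was at the start of the episode above 0.03 m).
It also fails if it takes over 45 s, if anything falls off the work surface, if the arm or the gripper's body presses on something with over 40 N, if the wrist force passes 120 N, or if a joint passes its speed limit or range.

## Robot

A 6-joint arm with a two-finger parallel gripper is mounted at the origin on the work surface. World frame = base frame: x ahead of the robot, y to its left, z up, the work surface at z = 0. Lengths are in m, angles in rad, forces in N, time in s.
With the tool pointing down it reaches from about 0.25 to 0.775 m from the base axis. Payload 4 kg.
Tool frame: the origin (TCP) lies midway between the tips of the shut fingers; the grasp point (between the pads) lies 19 mm behind it; z points along the fingers, y is the direction in which the jaws open and shut (so a half turn about z gives the same grasp; the last joint's range is limited). The gripper opens to 94 mm and grips with 3 to 60 N. Pads are 16 mm wide; open, the fingers measure 119 mm over their backs; the gripper's body (75 mm by 177 mm) begins 78 mm behind the grasp point.
Start: joints at [1.013, 0.087, 1.371, -0, 1.684, -0.103], TCP at [0.242, 0.494, 0.206] pointing down, gripper open.
Joint ranges: [-3.1, 3.1], [-0.76, 2.03], [0.27, 2.55], [-1.08, 4.22], [0.17, 2.65], [-2.57, 2.57]. Speed limits (rad/s): [2.79, 2.79, 3.14, 3.14, 3.14, 3.14].

## Interface

Orientations are given as [roll, pitch, yaw] about the fixed x, y, z axes, in that order (R = Rz(yaw) Ry(pitch) Rx(roll)).
In Python, from bench import get_obs, snapshot, ticket gives the robot as it stands.
- The arm moves only by the shell command python3 -m creep 'ROWS' [OPENING]. ROWS is JSON, a list that holds one entry, the list of rows, each a list of 4 numbers: the shift along the tool's x, y, z in mm, then the turn about the tool's z in degrees. A call has 1 to 8 rows; each row shifts and turns the commanded pose from where the row before left it, along the tool's axes as they then stand; what a row does not reach is not made up. A row lasts 1/8 s, in which the tool goes at most 62.5 mm and 10.7 degrees, less where a joint would pass 70% of its speed; a pose out of reach is approached as far as the arm can. A call with a gripper value outside its range is refused whole. OPENING is the opening, from 0 (shut) to 1 (fully open), set as the call begins (- or left out, the last holds). The fingers move at their own pace and stop on an object; the grip force is fixed at half the most. Time passes only in rows, so rows that do not move let the fingers close. It gives the time, the measured TCP pose, the force and the opening at its end, in the units of the state.
- get_obs(): the state, without advancing time (a new reading comes with each control period).
- snapshot(name): name is "scene" or "top" or "wrist"; returns a dict with "color" (400x640x3 uint8, red, green, blue), "depth" (400x640 float32, m along the optical axis (not along the pixel's ray), 0 where there is no reading), "fx", "fy", "cx", "cy" (pixels), "extrinsics" (4x4, takes a point from world to camera coordinates). Camera axes: x right, y down, z forward; pixel columns grow to the right and rows downward; lengths in m; the calibration is good to about 2 mm. A picture is of the moment at which its call begins.
- ticket.close_job(): hands the job in, once; it reports no verdict.
The state is a dict: "time": time; "joint_positions": joint angles; "qvel": joint speeds; "joint_torque": joint torques, N m; "tool_pos": TCP position; "ee_rot": TCP orientation; "wrist_force": force on the tool from outside, world axes, zero at the start; "wrist_torque": the same for the moment, N m; "width": finger opening in m.
Only numpy, scipy, OpenCV 4.12 (cv2) and the standard library are available. Lean on these libraries where they do the work, as an engineer would, in place of code of your own. Each camera call takes 0.05 s, during which the arm holds its last target. There are 200 camera calls.

## Working session

There is one attempt and no reset: what is moved stays moved. The work goes in short steps, Python scripts to look and compute and a shell command to move; the robot and the scene stay as the last step left them, time stands still between calls to the robot, and variables do not carry over. Pictures are saved under pics/ and viewed, on a budget of 10 in all, crops included, one or two more only if the job needs it, and the job is handed in when it is done.

```bash
mkdir -p pics; ls
cat > h.py <<'E'
import numpy as np, cv2
from bench import get_obs, snapshot, ticket
def snap(n, tag):
    s=snapshot(n); np.savez(f'pics/{tag}.npz',**s); cv2.imwrite(f'pics/{tag}.png',s['color'][:,:,::-1]); return s
def load(tag): return dict(np.load(f'pics/{tag}.npz'))
def ray(s,u,v):
    E=np.array(s['extrinsics']);R,t=E[:3,:3],E[:3,3]
    d=R.T@np.array([(u-s['cx'])/s['fx'],(v-s['cy'])/s['fy'],1]); return -R.T@t,d
def onz(s,u,v,z):
    o,d=ray(s,u,v); return o+d*(z-o[2])/d[2]
def pts(s):  # world point per pixel from depth
    v,u=np.mgrid[:400,:640];z=s['depth'];E=np.array(s['extrinsics'])
    P=np.stack([(u-s['cx'])/s['fx']*z,(v-s['cy'])/s['fy']*z,z],-1)
    return (P-E[:3,3])@E[:3,:3]
def tri(a,b):
    A=[];B=[]
    for o,d in (a,b):
        d=d/np.linalg.norm(d);M=np.eye(3)-np.outer(d,d);A.append(M);B.append(M@o)
    return np.linalg.solve(sum(A),sum(B))
E
python3 - <<'E'
from h import *
for n in('scene','top'):
    s=snap(n,n+'0'); print(n,s['fx'],s['cx'],s['cy'],np.round(s['extrinsics'],3).tolist())
print(get_obs())
a=cv2.imread('pics/scene0.png');b=cv2.imread('pics/top0.png')
cv2.imwrite('pics/both.png',cv2.resize(np.vstack([a,b]),(480,600)) if 0 else np.vstack([a,b])[:, :])
E
```

```text
pics
scene 464.5496969911393 314.4283308213 200.85967229800434 [[0.731, 0.682, -0.001, -0.274], [0.581, -0.623, -0.524, -0.219], [-0.359, 0.382, -0.852, 1.359], [0.0, 0.0, 0.0, 1.0]]
top 363.56167324631 322.6716369553498 197.0164038764492 [[-0.018, -1.0, 0.011, -0.077], [-0.989, 0.016, -0.149, 0.426], [0.149, -0.013, -0.989, 1.0], [0.0, 0.0, 0.0, 1.0]]
{'time': 0.1, 'joint_positions': array([ 1.01295645e+00,  8.78999578e-02,  1.37208243e+00, -7.58248699e-06,
        1.68360728e+00, -1.03115221e-01]), 'qvel': array([-0.00079523, -0.0016785 , -0.0057252 , -0.00198478, -0.00133447,
       -0.00166694]), 'joint_torque': array([ 2.15702756e-03, -3.41250730e+01, -3.03302050e+01,  7.19234068e-02,
        3.04017775e-02, -7.14100020e-05]), 'tool_pos': array([0.24132101, 0.49368448, 0.20442141]), 'ee_rot': array([-3.13960547e+00, -1.98062077e-04,  2.68686696e+00]), 'wrist_force': array([ 0.22264203, -0.51899195,  0.46390768]), 'wrist_torque': array([-0.0080048 , -0.0091848 ,  0.04291684]), 'width': 0.0944170443726958}
```

View pics/top0.png

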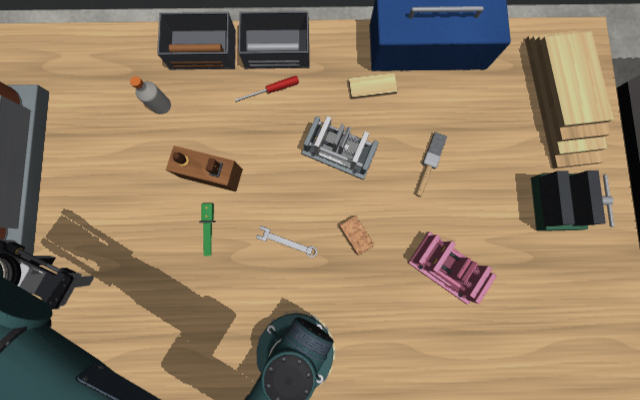

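View pics/scene0.png

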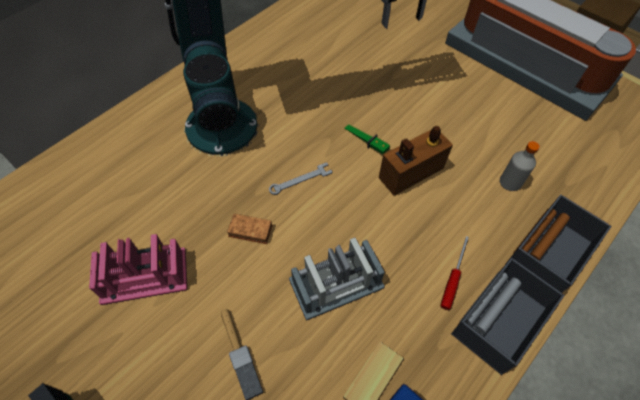

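The top view shows the tool block at about (204,168), with two handles at (180,157) and (214,167). The grey guide head is at (340,147), and the green and pink look-alikes are elsewhere. I'll zoom in on the block and the head in both views.

Run:
```python
from h import *
t=cv2.imread('pics/top0.png');s=cv2.imread('pics/scene0.png')
c=lambda i,x,y:cv2.resize(i[y:y+75,x:x+100],(400,300),interpolation=cv2.INTER_CUBIC)
cv2.imwrite('pics/crops.png',np.vstack([np.hstack([c(t,155,130),c(t,290,110)]),np.hstack([c(s,370,120),c(s,288,240)])]))
for n,x0,x1,y0,y1 in(('block',160,248,140,195),('head',295,385,110,185)):
    S=load('top0');P=pts(S)[y0:y1,x0:x1].reshape(-1,3)
    P=P[S['depth'][y0:y1,x0:x1].ravel()>0]
    print(n,len(P),np.histogram(P[:,2],np.arange(-.01,.2,.01)))
    for a,b in((.095,.115),(.13,.2),(.0,.03)):
        q=P[(P[:,2]>a)&(P[:,2]<b)]
        if len(q)>5:print(a,b,len(q),q.mean(0).round(4),q.min(0).round(3),q.max(0).round(3),cv2.minAreaRect(q[:,:2].astype(np.float32)*1000))
```

```text
block 4823 (array([1591, 1137,   44,   45,   43,   45,   50,   50,   53,   46,   64,
       1333,   60,   25,   34,   42,  120,   41,    0,    0]), array([-0.01,  0.  ,  0.01,  0.02,  0.03,  0.04,  0.05,  0.06,  0.07,
        0.08,  0.09,  0.1 ,  0.11,  0.12,  0.13,  0.14,  0.15,  0.16,
        0.17,  0.18,  0.19]))
0.095 0.115 1415 [0.502  0.2411 0.1047] [0.449 0.152 0.095] [0.56  0.334 0.115] ((504.258544921875, 242.8994140625), (171.61192321777344, 70.47566223144531), 74.8156967163086)
0.13 0.2 237 [0.5007 0.2341 0.1524] [0.476 0.187 0.13 ] [0.526 0.295 0.164] ((502.6724548339844, 242.5025177001953), (108.46326446533203, 31.576562881469727), 76.66353607177734)
0.0 0.03 1226 [0.5243 0.2604 0.0029] [0.442 0.136 0.   ] [0.61  0.397 0.03 ] ((525.620849609375, 266.82275390625), (263.5705871582031, 164.4031219482422), 89.17298889160156)
head 6721 (array([2079, 1920,  551,   29,  428,   93,   33,  161,  284,  285,  221,
         65,  364,   17,   23,  162,    6,    0,    0,    0]), array([-0.01,  0.  ,  0.01,  0.02,  0.03,  0.04,  0.05,  0.06,  0.07,
        0.08,  0.09,  0.1 ,  0.11,  0.12,  0.13,  0.14,  0.15,  0.16,
        0.17,  0.18,  0.19]))
0.095 0.115 306 [ 0.5659 -0.1325  0.1049] [ 0.502 -0.208  0.095] [ 0.632 -0.062  0.115] ((568.5342407226562, -133.59671020507812), (128.54649353027344, 90.50519561767578), 65.88782501220703)
0.13 0.2 191 [ 0.5672 -0.1342  0.144 ] [ 0.538 -0.157  0.132] [ 0.598 -0.112  0.151] ((568.7315063476562, -134.72120666503906), (27.0176944732666, 56.77692794799805), 65.93739318847656)
0.0 0.03 2500 [ 0.5708 -0.1402  0.0046] [ 0.465 -0.276  0.   ] [ 0.698 -0.004  0.029] ((581.57958984375, -139.04931640625), (270.74346923828125, 229.78985595703125), 89.077392578125)
```

View pics/crops.png

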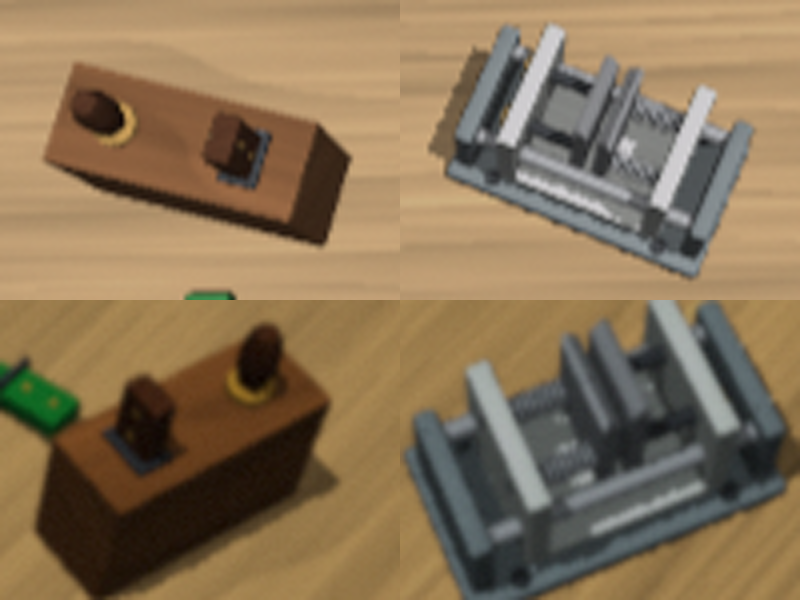

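The gauge (flat handle with steel guard) is at the lower-y end of the block, and the round scraper with the brass ring is at the other end. In the head, the set plate and its screws differ visibly from the sprung plate with its coils, and the slot lies between the two central grey plates. Next I'll compare the two views for positions and heights.

Run:
```python
from h import *
for n in('top0','scene0'):
    S=load(n);P=pts(S).reshape(-1,3);P=P[S['depth'].ravel()>0]
    def box(c,r,a,b): return P[(np.hypot(*(P[:,:2]-c).T)<r)&(P[:,2]>a)&(P[:,2]<b)]
    def rep(l,q):
        r=cv2.minAreaRect((q[:,:2]*1000).astype(np.float32)); print(n,l,len(q),'z',np.percentile(q[:,2],[5,50,95]).round(4),np.round(r[0],1),np.round(r[1],1),round(r[2],1))
    rep('block',box((.503,.242),.12,.100,.110))
    q=box((.4925,.1995),.035,.125,.2); zt=np.percentile(q[:,2],97); rep('gauge side',q); rep('gauge top',q[q[:,2]>zt-.005])
    q=box((.516,.286),.035,.12,.2); rep('scr',q)
    rep('plates',box((.568,-.134),.05,.138,.16))
    rep('cheeks',box((.568,-.134),.12,.112,.120))
    rep('head',box((.568,-.134),.13,.004,.05))
```

```text
top0 block 1333 z [0.1016 0.1045 0.108 ] [504.4 242.9] [171.6  70.1] 74.8
top0 gauge side 144 z [0.1287 0.1575 0.1613] [492.1 198.5] [18.9 31.8] 73.3
top0 gauge top 79 z [0.1573 0.1591 0.1619] [492.2 198.8] [18.4 30.4] 74.1
top0 scr 109 z [0.1303 0.1519 0.162 ] [514.4 284. ] [21.  23.1] 19.8
top0 plates 175 z [0.1401 0.1451 0.1494] [ 568.7 -134.7] [27.  56.8] 65.9
top0 cheeks 349 z [0.113  0.116  0.1187] [ 567.7 -135.3] [123.9  90.3] 66.1
top0 head 1182 z [0.0085 0.0169 0.0411] [ 565.  -138.2] [238.1 252.2] 73.4
scene0 block 1118 z [0.1026 0.1062 0.109 ] [506.5 242. ] [171.3  73.4] 74.9
scene0 gauge side 199 z [0.1271 0.1531 0.1632] [495.2 198.3] [19.9 32.9] 71.8
scene0 gauge top 74 z [0.1589 0.161  0.1643] [495.1 199. ] [17.7 32.6] 69.5
scene0 scr 146 z [0.1246 0.1484 0.1637] [520.3 283.3] [21.1 23.1] 71.6
scene0 plates 274 z [0.1397 0.1461 0.1505] [ 570.5 -134.6] [27.6 57.9] 65.4
scene0 cheeks 564 z [0.1132 0.1167 0.1193] [ 570.7 -135.5] [124.7  90.8] 65.9
scene0 head 2065 z [0.0044 0.0162 0.0419] [ 567.2 -133.6] [256.5 251.4] 54.1
```

```bash
python3 -m creep '[[[0,0,-25,-10.7],[-46,-31,-5,0],[-46,-31,0,0],[-46,-31,0,0],[-46,-31,0,0],[-46,-31,0,0],[-46,-31,0,0],[-45,-31,0,-0.2]]]' 1; python3 -m creep '[[[0,0,0,0]]]'
cat > go.py <<'E'
import sys
from h import *
# tool-axis shift to a world target: x y z yawdeg
o=get_obs();T=np.array(eval(sys.argv[1]));y=o['ee_rot'][2];d=T[:3]-o['tool_pos'];c,s=np.cos(y),np.sin(y)
print('t',o['time'],'pos',o['tool_pos'].round(4),'rpy',np.degrees(o['ee_rot']).round(2),'F',o['wrist_force'].round(2),'w',round(o['width'],4))
print('shift mm',np.round(1000*np.array([c*d[0]+s*d[1],s*d[0]-c*d[1],-d[2]]),1),'turn',round((np.degrees(y)-T[3]+180)%360-180,2))
E
python3 go.py '.4935,.199,.235,164.8'
python3 - <<'E'
from h import *
s=snap('wrist','w0');print(s['fx'],np.round(s['extrinsics'],3).tolist())
E
```

```text
time: 1.1
tool_pos: [0.4944, 0.1983, 0.2349]
ee_rot: [-3.141, -0.001, 2.877]
wrist_force: [0.9, 0.7, 0.7]
width: 0.0937
time: 1.23
tool_pos: [0.4952, 0.1968, 0.2342]
ee_rot: [-3.14, -0.001, 2.871]
wrist_force: [-0.7, 1.1, 0.5]
width: 0.0939
t 1.225 pos [0.4952 0.1968 0.2342] rpy [-1.7991e+02 -8.0000e-02  1.6451e+02] F [-0.66  1.08  0.5 ] w 0.0939
shift mm [ 2.2  1.6 -0.8] turn -0.29
291.84025933306884 [[0.267, 0.964, -0.001, -0.321], [0.937, -0.259, 0.235, -0.445], [0.227, -0.064, -0.972, 0.318], [0.0, 0.0, 0.0, 1.0]]
```

View pics/w0.png

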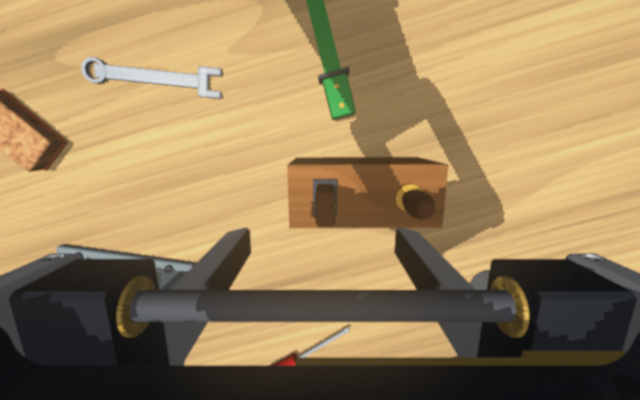

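The wrist view shows the gauge handle at about (325,200), midway between the fingers at u of 243 and 400, and the scraper at (413,203). I'll refine from the wrist depth and use a narrower opening to keep clear of the scraper.

Run:
```python
from h import *
S=load('w0');P=pts(S)[150:235,285:450].reshape(-1,3)
def rep(l,q):
    r=cv2.minAreaRect((q[:,:2]*1000).astype(np.float32)); print(l,len(q),'z',np.percentile(q[:,2],[5,50,95]).round(4),np.round(r[0],1),np.round(r[1],1),round(r[2],1))
rep('block',P[(P[:,2]>.1)&(P[:,2]<.110)])
g=P[(np.hypot(*(P[:,:2]-(.4935,.199)).T)<.03)]
rep('top',g[(g[:,2]>.155)]); rep('side',g[(g[:,2]>.13)]); rep('guard',g[(g[:,2]>.110)&(g[:,2]<.125)])
```

```text
block 8012 z [0.1044 0.1056 0.1069] [507.8 242.7] [170.7  70.7] 74.9
top 681 z [0.158  0.1603 0.1615] [495.5 199.6] [17.4 32.2] 74.3
side 776 z [0.1429 0.1601 0.1615] [495.4 199. ] [18.4 32.2] 74.7
guard 236 z [0.1102 0.1108 0.1205] [495.8 199.4] [25.5 39.5] 74.1
```

```bash
python3 -m creep '[[[1,2,0,0],[0,0,40,0],[0,0,40,0],[0,0,25,0],[0,0,10,0],[0,0,0,0]]]' 0.5; python3 go.py '.495,.199,.119,164.6'
```

```text
time: 2.02
tool_pos: [0.4926, 0.203, 0.1205]
ee_rot: [-3.142, -0.0, 2.879]
wrist_force: [-1.2, -0.7, 0.6]
width: 0.0472
t 2.025 pos [0.4926 0.203  0.1205] rpy [-1.8000e+02 -3.0000e-02  1.6494e+02] F [-1.18 -0.68  0.62] w 0.0472
shift mm [-3.4 -3.2  1.5] turn 0.34
```

```bash
for i in 1 2 3; do python3 -m creep '[[[0,0,0,0]]]' | sed -n 2p; done
python3 - <<'E'
from h import *
s=snap('wrist','w1')
E
```

```text
tool_pos: [0.494, 0.2028, 0.1222]
tool_pos: [0.494, 0.2024, 0.122]
tool_pos: [0.4937, 0.2021, 0.1213]
```

View pics/w1.png

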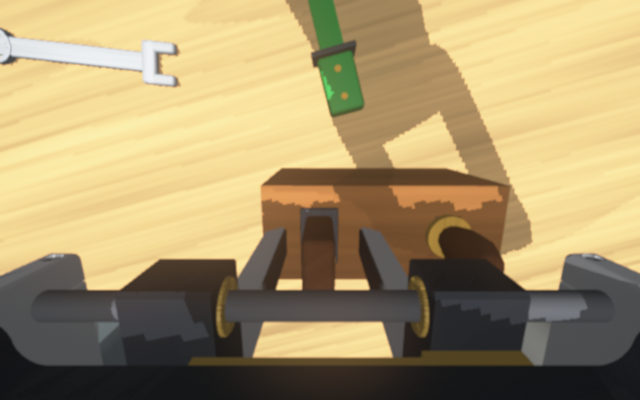

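The handle (u≈319) stands between the finger tips (286 and 360, middle 323), so the tool is about 2–3 mm too far along +y. I'll correct that and close.

```bash
python3 -m creep '[[[-1,-2.5,2,0],[0,0,0,0]]]' 0.5; python3 -m creep '[[[0,0,0,0],[0,0,0,0],[0,0,0,0],[0,0,0,0]]]' 0; python3 -m creep '[[[0,0,0,0]]]'
```

```text
time: 2.7
tool_pos: [0.4934, 0.199, 0.1182]
ee_rot: [-3.141, -0.0, 2.877]
wrist_force: [-0.9, -0.0, 0.1]
width: 0.0466
time: 3.2
tool_pos: [0.4936, 0.1995, 0.1185]
ee_rot: [3.141, 0.0, 2.877]
wrist_force: [-0.6, -0.4, 0.1]
width: 0.0179
time: 3.32
tool_pos: [0.4936, 0.1994, 0.1185]
ee_rot: [3.141, -0.0, 2.877]
wrist_force: [0.4, -0.6, -1.3]
width: 0.0179
```

```bash
python3 -m creep '[[[0,0,-10,0],[0,0,-25,0],[0,0,-35,0],[0,0,-40,0],[0,0,-40,0],[0,0,-20,0],[0,0,0,0]]]'; python3 go.py '.5695,-.1347,.285,155.9'
```

```text
time: 4.2
tool_pos: [0.4943, 0.1995, 0.2911]
ee_rot: [3.139, 0.004, 2.877]
wrist_force: [-0.1, 1.1, -2.2]
width: 0.0182
t 4.2 pos [0.4943 0.1995 0.2911] rpy [179.86   0.23 164.84] F [-0.07  1.07 -2.19] w 0.0182
shift mm [-160.  -302.9    6.1] turn 8.94
```

```bash
python3 -m creep '[[[-20,-38,0,0],[-24,-46,0,0],[-24,-46,0,0],[-24,-46,0,0],[-24,-46,0,0],[-24,-46,0,0],[-20,-35,0,0],[0,0,0,8.9]]]'; python3 -m creep '[[[0,0,0,0],[0,0,0,0],[0,0,0,0]]]' >/dev/null; python3 go.py '.5695,-.1347,.285,155.9'
python3 - <<'E'
from h import *
for n in('wrist','scene','top'): snap(n,n[0]+'2')
t=cv2.imread('pics/t2.png');s=cv2.imread('pics/s2.png');w=cv2.imread('pics/w2.png')
c=lambda i,x,y:cv2.resize(i[y:y+100,x:x+133],(400,300),interpolation=cv2.INTER_CUBIC)
cv2.imwrite('pics/v2.png',np.vstack([np.hstack([c(t,275,80),c(s,275,200)]),np.hstack([cv2.resize(w,(400,300)),c(w,253,190)])]))
E
```

```text
time: 5.2
tool_pos: [0.5683, -0.1379, 0.2853]
ee_rot: [-3.14, -0.005, 2.713]
wrist_force: [-0.1, 0.7, -2.1]
width: 0.0178
t 5.575 pos [ 0.5686 -0.1343  0.2884] rpy [ 1.7999e+02 -1.0000e-02  1.5607e+02] F [-0.79 -0.57 -2.31] w 0.0182
shift mm [-1.  -0.   3.4] turn 0.17
```

View pics/v2.png

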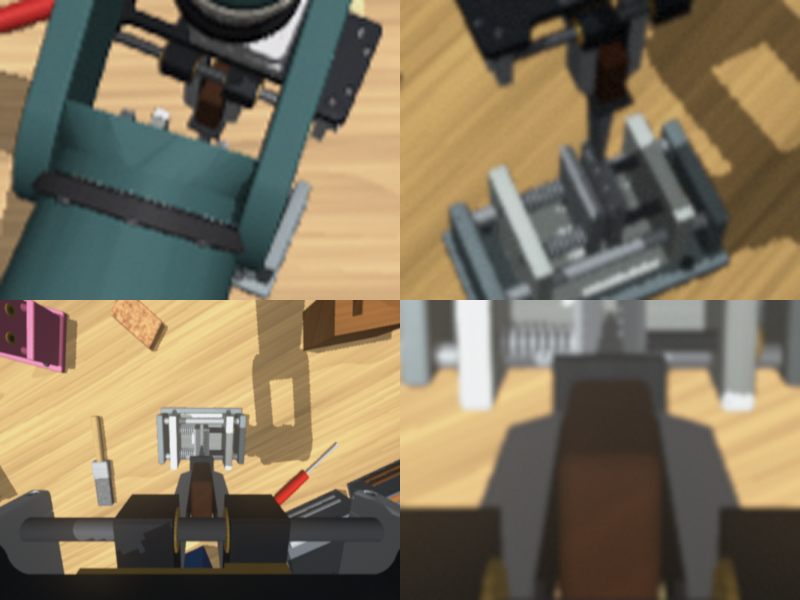

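The scene view shows the blade hanging just above the slot with its taper in line. The wrist view shows the slot behind the guard. I'll check the lateral offset in the wrist depth, with the handle and the plates in the same image.

Run:
```python
from h import *
S=load('w2');P=pts(S).reshape(-1,3);P=P[S['depth'].ravel()>0]
o=get_obs();y=o['ee_rot'][2];c,s=np.cos(y),np.sin(y)
Q=np.stack([c*(P[:,0]-.5686)+s*(P[:,1]+.1343),s*(P[:,0]-.5686)-c*(P[:,1]+.1343),P[:,2]],1)*1000
def rep(l,a,b,r=(-60,60,-80,80)):
    q=Q[(Q[:,2]>a)&(Q[:,2]<b)&(Q[:,0]>r[0])&(Q[:,0]<r[1])&(Q[:,1]>r[2])&(Q[:,1]<r[3])]
    if len(q)>5:
        R=cv2.minAreaRect(q[:,:2].astype(np.float32));print(l,len(q),'x',np.percentile(q[:,0],[1,99]).round(1),'y',np.percentile(q[:,1],[1,99]).round(1),'z',np.median(q[:,2]).round(1),np.round(R[0],1),np.round(R[1],1),round(R[2],1))
    return q
rep('plates',135,152,(-60,60,-30,30));rep('cheeks',110,121)
for z in range(165,260,10): rep('blade%d'%z,z,z+10,(-40,40,-20,20))
rep('guard',268,282,(-40,40,-16,16)); rep('handle',290,330,(-40,40,-16,16))
q=rep('pl',144,152,(-60,60,-30,30))
print(np.histogram(q[:,1],np.arange(-16,17,2)))
```

```text
plates 631 x [-14.4  24.9] y [-12.6  13.4] z 146.3 [5.1 0.5] [39.8 26.1] 0.1
cheeks 1706 x [-46.4  41.6] y [-62.  61.] z 116.4 [-2.7 -0.7] [124.3  89. ] 90.0
blade185 6 x [8.2 8.6] y [-1.1  1.7] z 192.9 [8.3 0.3] [2.9 0.4] 84.6
blade195 8 x [8.2 8.5] y [-1.1  1.7] z 199.6 [8.4 0.3] [2.8 0.3] 87.8
blade205 15 x [8.2 8.7] y [-1.9  2.6] z 210.3 [8.4 0.3] [4.6 0.4] 86.0
blade215 18 x [8.  8.8] y [-2.6  3.1] z 221.3 [8.3 0.3] [6.1 0.8] 88.1
blade225 21 x [7.7 8.7] y [-2.7  3.2] z 229.3 [8.1 0.2] [0.9 6. ] 2.4
blade235 10 x [8.2 8.7] y [-3.4  3.8] z 236.2 [8.4 0.2] [0.5 7.4] 0.3
guard 457 x [ 5.4 18.3] y [-12.3  12.6] z 280.2 [11.3  0.2] [14.6 25.1] 0.8
handle 1921 x [-11.8  14.5] y [-15.5  15.5] z 322.8 [ 0.8 -0.1] [27.8 31.9] 1.0
pl 442 x [-14.5  24.6] y [-12.6  13.4] z 147.2 [5.  0.3] [26.1 39.6] 89.7
(array([ 0, 35, 70, 61, 42, 17,  0,  0,  0,  0,  0, 44, 68, 47, 58,  0]), array([-16, -14, -12, -10,  -8,  -6,  -4,  -2,   0,   2,   4,   6,   8,
        10,  12,  14,  16]))
```

```bash
python3 -m creep '[[[0,0,20,0],[0,0,20,0],[0,0,12,0],[0,0,8,0],[0,0,0,0]]]'; python3 -m creep '[[[0,0,0,0],[0,0,0,0]]]'; python3 -m creep '[[[0,0,4,0],[0,0,0,0]]]'
```

```text
time: 6.35
tool_pos: [0.5686, -0.1348, 0.2281]
ee_rot: [3.142, -0.001, 2.722]
wrist_force: [0.4, -0.5, -1.7]
width: 0.0181
time: 6.6
tool_pos: [0.5691, -0.1351, 0.2294]
ee_rot: [3.141, 0.002, 2.722]
wrist_force: [-0.9, -0.8, -2.1]
width: 0.0178
time: 6.85
tool_pos: [0.5686, -0.1349, 0.224]
ee_rot: [3.142, -0.001, 2.722]
wrist_force: [-0.8, 0.2, -1.4]
width: 0.0182
```

```bash
f(){ grep -E 'pos|force'; }
python3 -m creep '[[[0,0,2,0],[0,0,2,0],[0,0,0,0]]]'|f; python3 -m creep '[[[0,0,2,0],[0,0,2,0],[0,0,0,0]]]'|f; python3 -m creep '[[[0,0,2,0],[0,0,2,0],[0,0,0,0]]]'|f
```

```text
tool_pos: [0.5686, -0.1349, 0.2201]
wrist_force: [0.4, -0.1, -1.2]
tool_pos: [0.5686, -0.1349, 0.2161]
wrist_force: [0.5, 0.1, -2.2]
tool_pos: [0.5686, -0.1349, 0.2121]
wrist_force: [0.1, -0.2, -1.7]
```

```bash
f(){ grep -E 'pos|force'; }
python3 -m creep '[[[0,0,2,0],[0,0,2,0],[0,0,0,0]]]'|f; python3 -m creep '[[[0,0,2,0],[0,0,2,0],[0,0,0,0]]]'|f; python3 -m creep '[[[0,0,2,0],[0,0,2,0],[0,0,0,0]]]'|f
```

```text
tool_pos: [0.5686, -0.1349, 0.2081]
wrist_force: [-0.5, 1.1, -1.4]
tool_pos: [0.5686, -0.1349, 0.2041]
wrist_force: [0.2, -0.7, -0.9]
tool_pos: [0.5686, -0.1349, 0.2001]
wrist_force: [0.3, 0.1, -1.2]
```

```bash
f(){ grep -E 'pos|force'; }
python3 -m creep '[[[0,0,2,0],[0,0,2,0],[0,0,0,0]]]'|f; python3 -m creep '[[[0,0,2,0],[0,0,2,0],[0,0,0,0]]]'|f
```

```text
tool_pos: [0.5688, -0.135, 0.1964]
wrist_force: [0.1, -0.3, -1.0]
tool_pos: [0.569, -0.135, 0.1928]
wrist_force: [0.3, -0.6, 2.0]
```

```bash
python3 -m creep '[[[0,0,2,0],[0,0,2,0],[0,0,0,0]]]'; python3 -m creep '[[[0,0,0,0],[0,0,0,0]]]'
```

```text
time: 10.22
tool_pos: [0.569, -0.1351, 0.1888]
ee_rot: [3.141, 0.001, 2.722]
wrist_force: [-0.3, -0.7, 4.4]
width: 0.0179
time: 10.48
tool_pos: [0.569, -0.1351, 0.1888]
ee_rot: [3.141, 0.001, 2.722]
wrist_force: [1.0, 0.7, 4.5]
width: 0.018
```

```bash
python3 -m creep '[[[0,0,1.5,0],[0,0,1,0],[0,0,0,0]]]'; python3 -m creep '[[[0,0,0,0],[0,0,0,0],[0,0,0,0]]]'
python3 - <<'E'
from h import *
for n in('wrist','scene'): snap(n,n[0]+'3')
s=cv2.imread('pics/s3.png');w=cv2.imread('pics/w3.png')
cv2.imwrite('pics/v3.png',np.vstack([cv2.resize(s[190:320,260:420],(640,520))[150:450],cv2.resize(w,(640,400))[100:400]]))
o=[get_obs()];print(o[0]['wrist_force'],o[0]['tool_pos'],o[0]['wrist_torque'])
S=load('w3');P=pts(S).reshape(-1,3);P=P[S['depth'].ravel()>0];y=2.722;c,q=np.cos(y),np.sin(y)
Q=np.stack([c*(P[:,0]-.569)+q*(P[:,1]+.1351),q*(P[:,0]-.569)-c*(P[:,1]+.1351),P[:,2]],1)*1000
for l,a,b in(('lips',142,152),('guard',165,188)):
    r=Q[(Q[:,2]>a)&(Q[:,2]<b)&(abs(Q[:,1])<18)&(abs(Q[:,0])<40)];print(l,len(r),np.percentile(r,[1,50,99],axis=0).round(1).tolist() if len(r) else '')
E
```

```text
time: 10.85
tool_pos: [0.5689, -0.135, 0.1862]
ee_rot: [3.141, 0.001, 2.722]
wrist_force: [0.1, 0.4, 5.2]
width: 0.0178
time: 11.22
tool_pos: [0.5689, -0.135, 0.1863]
ee_rot: [3.141, 0.001, 2.722]
wrist_force: [1.1, 0.1, 5.6]
width: 0.018
[0.72266251 0.23821135 4.51498556] [ 0.56892546 -0.13499258  0.18626938] [-0.03820868 -0.10718129 -0.00707187]
lips 441 [[10.9, -13.3, 142.1], [18.7, 4.6, 146.5], [25.9, 13.7, 149.6]]
guard 539 [[5.8, -12.3, 174.5], [14.5, -0.1, 178.2], [18.5, 12.6, 187.8]]
```

View pics/v3.png

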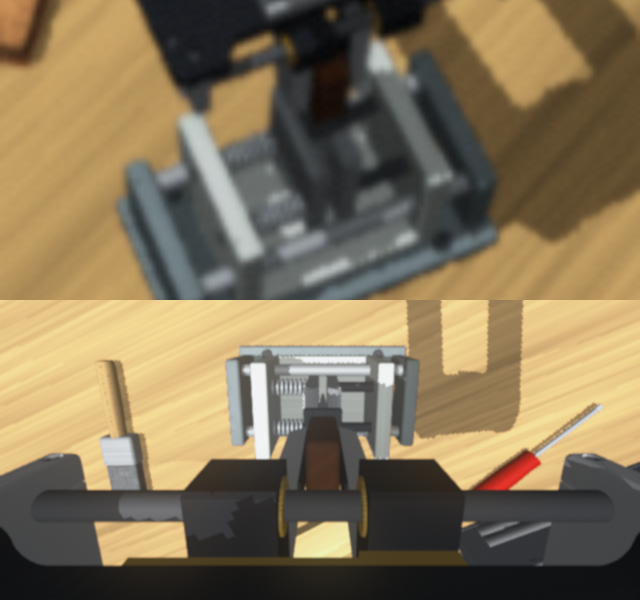

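The gauge is between the plates and upright, and the guard is well above the lips. Push is about 7 N. I'll go 2 mm further to reach about 8 N, then check.

```bash
python3 -m creep '[[[0,0,1,0],[0,0,1,0],[0,0,0,0]]]'; for i in 1 2 3; do python3 -m creep '[[[0,0,0,0],[0,0,0,0]]]'|grep -E 'pos|force|rot'; done
```

```text
time: 11.7
tool_pos: [0.5689, -0.135, 0.1846]
ee_rot: [3.141, 0.001, 2.722]
wrist_force: [0.3, 0.3, 6.2]
width: 0.0179
tool_pos: [0.5689, -0.135, 0.1846]
ee_rot: [3.141, 0.001, 2.722]
wrist_force: [0.8, -0.1, 5.5]
tool_pos: [0.5689, -0.135, 0.1846]
ee_rot: [3.141, 0.001, 2.722]
wrist_force: [0.4, -0.3, 6.3]
tool_pos: [0.5689, -0.135, 0.1846]
ee_rot: [3.141, 0.001, 2.722]
wrist_force: [-0.1, -0.1, 5.8]
```

Run:
```python
from h import *
print(ticket.close_job())
```

```text
the job is handed in; nothing more can be done
None
```

I took the gauge from its slot by the flat sides of its handle, lowered it tip first between the plates of the grey guide head, and handed the job in at about 12.5 s, still gripping it. The hand-in gives no verdict.

**Last checks:**
- **Push:** steady at about 7.8 N (5.5–6.3 N at the wrist plus about 1.8 N for the gauge's weight).
- **Depth:** the tip is about 64 mm below the slot point.
- **Sprung plate:** estimated to have given about 1.2–1.4 mm, which is about 6–7 N on each plate. I worked this out from the travel since first contact. I did not measure the plate itself or its contact force.
- **Attitude:** the tool is upright within 0.1°, and its yaw matches the slot's within about 0.2°.
- **Centring:** the blade was within about 1 mm of the slot centre along x. This was measured just before it went in.
- **Grip:** 18 mm wide, and the wrist view about 2 mm before the final depth showed no slip of the handle.

**Limits of the checks:** the measured TCP was a few mm off for a short while after fast moves. I corrected for that from the wrist view before closing on the handle. I did not look at the scraper again at the end, but the fingers stayed clear of it and I saw no unexpected forces.

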